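# Put the cleaning station back in order

### The arm

A 6-joint arm with a two-finger parallel gripper is mounted at the origin on the work surface. World frame = base frame: x ahead of the robot, y to its left, z up, the work surface at z = 0. Lengths are in mm, angles in rad, forces in N, time in s.
With the tool pointing down it reaches from about 300 to 775 mm from the base axis. Payload 14.6 kg.
Tool frame: the origin (TCP) lies between the finger pads, 19 mm behind the fingertips; this is the grasp point; z points along the fingers, y is the line along which they close (so a half turn about z gives the same grasp; the last joint's range is limited). The gripper opens to 94 mm and grips with 3 to 60 N. Pads are 16 mm wide; open, the fingers measure 119 mm over their backs; the gripper's body (75 mm by 177 mm) begins 78 mm behind the grasp point.
Start: joints at [-1.278, 0.3, 1.521, -0, 1.321, -0.067], TCP at [193.64, -514.774, 224.246] pointing down, gripper open.
Joint ranges: [-3.03, 3.03], [-0.79, 2.21], [0.23, 2.52], [-1.04, 4.18], [0, 3.07], [-2.55, 2.55]. Speed limits (rad/s): [2.22, 2.22, 2.57, 3.14, 3.14, 3.14].

### API

Orientations are given as [roll, pitch, yaw] about the fixed x, y, z axes, in that order (R = Rz(yaw) Ry(pitch) Rx(roll)).
In Python, from cell import telemetry, eyes, manip gives the robot as it stands.
- The arm moves only by the tool play_rows, never from a script. Its arguments are lists of equal length, an entry for each row: "translation": the shift along the world's x, y, z in m, a list of three; "yaw": the turn about the world's z in rad. A call has 1 to 12 rows; each row is the pose to reach, as a shift and turn from the pose commanded when the call began; what a row does not reach only later rows make up. A row lasts 1/8 s, in which the tool goes at most 62.5 mm and 10.7 degrees, less where a joint would pass 70% of its speed; a pose out of reach is approached as far as the arm can. A call with a gripper value outside its range is refused whole. "hand" is the opening, from 0 (shut) to 1 (fully open), set as the call begins (left out, the last holds). The fingers move at their own pace and stop on an object; "force" is the grip in N (left out, the last holds). Time passes only in rows, so rows that repeat a pose let the fingers close. It gives the time, the measured TCP pose, the force, the opening and the grip force at its end, in the units of the state.
- telemetry.read_state(): the state, without advancing time (a new reading comes with each control period).
- eyes.camera(name): name is "side" or "top" or "wrist"; returns a dict with "pixels" (400x640x3 uint8, red, green, blue), "fx", "fy", "cx", "cy" (pixels), "cam_to_world" (4x4, takes a point from camera to world coordinates); the wrist camera has in their place "T_tool_cam" (4x4, takes a point from camera to tool coordinates, whose origin is the TCP and whose axes are the flange's). Camera axes: x right, y up, looking along -z (the intrinsics and any distortion apply to the point x, -y, -z); pixel columns grow to the right and rows downward; lengths in mm; the calibration is good to about 2 mm. A picture is of the moment at which its call begins: read the wrist's pose just before it. There is no depth.
- manip.sign_off(): hands the job in; it is judged then, once.
The state is a dict: "clock": time; "joints": joint angles; "qd": joint speeds; "effort": joint torques, N m; "eef_pos": TCP position; "eef_rot": TCP orientation; "wrist_force": force on the tool from outside, world axes, zero at the start; "moment": the same for the moment, N m; "finger_gap": finger opening in mm; "finger_force": force on a finger pad.
Only numpy, scipy, OpenCV 4.12 (cv2) and the standard library are available. Lean on these libraries where they do the work, as an engineer would, in place of code of your own. Each camera call takes 0.05 s, during which the arm holds its last target. There are 200 camera calls.

### The job

The spray bottle and the squeeze bottle stand in each other's place: swap them, so that the trigger spray bottle stands flat in the low drip tray and the squeeze bottle stands flat on top of the plywood riser, within its rim; the empty floor tile is a spare place. Also hang the caddy by its handle bar across both prongs of the hook stand, so that it hangs freely and level. Keep the bottles upright, set them down rather than dropping them, and leave everything else where it is.

Things in the scene. Friction and masses are not known exactly. Their poses are not given: they have to be found in the camera images.
- spray: white trigger spray bottle, 175 mm tall, body 64 mm across, 0.25 kg, starts on the riser. Origin: centre of underside; z up, -x to the nozzle. Head: flat-sided block 24 mm wide (y), x -36 to 28 mm, z 138 to 175 mm; grip it across y over the axis, TCP at z 157 mm. Trigger below it in front (x -27 to -40 mm). Neck 30 mm across, shoulder slopes from z 92 to 114 mm
- squeeze: squeeze bottle with a plain round cap, white plastic, upright, 140 mm tall, body 64 mm across, about 0.22 kg; starts in the drip tray. Origin: centre of its underside, z up. The cap is a cylinder 28 mm across from z = 106 to 140 mm, good to grip from above with the TCP at z = 128 mm; sloping shoulder from z = 78 to 100 mm
- caddy: small open dark grey plastic carrying caddy, box 90 mm (x) by 124 mm (y), 60 mm tall, with a rigid arched handle, standing on the table; about 0.25 kg. Origin: centre of its underside, z up
- caddy_bar (a point): middle of the caddy's handle bar, 125 mm above its underside. The bar is round, 10 mm thick, straight along the caddy's y, and clear for 52 mm either side of this point, where its uprights go down to the box; the box's open top is 65 mm below. Axes as the caddy's
- tray: fixed low dark grey plastic drip tray, 125 mm square, rim 14 mm high, open 115 mm square inside. Origin: centre of its underside
- tray_in (a point): centre of the drip tray's inner floor, 5 mm above the table
- riser: fixed plywood stand (riser), 125 mm square, 39 mm high in all, its top a floor 115 mm square within a low rim 9 mm high. Origin: centre of its underside
- riser_in (a point): centre of the riser's upper floor, 30 mm above the table
- tile: fixed flat pale floor-tile sample, 120 mm square, 8 mm thick, empty: a spare place to set things down meanwhile. Origin: centre of its underside
- stand: fixed steel hook stand: base plate 110 by 150 mm, post 16 mm thick and 250 mm high, and two parallel prongs from the post along -x (towards the robot) at y = -32 and +32 mm, each a round bar 8 mm thick with an upturned tip. Origin: on the post's axis at table height; z up
- stand_hook (a point): midway between the prongs' level seats, 100 mm from the post along the stand's -x, 215 mm above the table, on the prongs' centre lines (tops 4 mm higher). A hung 10 mm bar seats with its centre 9 mm above this point. Upturned tips are 12 to 29 mm in front and reach 32 mm above it; behind, the prongs rise 15 mm over 85 mm to the post. Axes as the stand's
- jar: bystander, loose: small glass jar with lid, 52 mm across, 65 mm tall, standing between the places
- brush: bystander, loose: hand brush lying near the side of the table
- scraper: bystander, loose: flat scraper lying near the side of the table
- can: bystander, loose: aluminium can, 60 mm across, 100 mm tall
- tape: bystander, loose: roll of clear tape lying flat, 100 mm across, 45 mm tall
- cup: bystander, loose: white plastic beaker, 70 mm across, 80 mm tall
- bowl: bystander, loose: white bowl, 110 mm across, 45 mm tall
Things that resemble listed ones, but are neither listed nor needed, are in the scene too. What is shaped like the squeeze but blue or orange is not meant. What is shaped like the spray but purple is not meant.

How it is judged (in metres and radians):
At the end, for the whole second after the job is handed in: Spray in tray, squeeze bottle on riser: within 38 mm of centre, 5 mm of the floor, tilt under 0.07 rad, at rest. Caddy bar rests on the prongs: middle within 30 mm sideways, -30 to 60 mm along, 0 to 30 mm above stand_hook, within 0.6 rad of its y, tilt under 0.25, at rest (horizontal distance between spray and tray_in below 0.038 m and z of spray in the frame of tray_in between -0.005 and 0.005 m and angle between each of spray, squeeze's own z axis and vertical below 0.07 rad and linear speed of each of spray, squeeze below 0.02 m/s and horizontal distance between squeeze and riser_in below 0.038 m and z of squeeze in the frame of riser_in between -0.005 and 0.005 m and x of caddy_bar in the frame of stand_hook between -0.03 and 0.06 m and y of caddy_bar in the frame of stand_hook between -0.03 and 0.03 m and z of caddy_bar in the frame of stand_hook between 0 and 0.03 m and angle between caddy's own z axis and vertical below 0.25 rad and angle between the y axis of caddy and the y axis of stand, either way round below 0.6 rad and contact force between caddy and stand above 0.8 N and linear speed of caddy below 0.05 m/s); the robot touches nothing.
It fails at once if a bottle is tipped by more than 0.5 rad (angle between any of spray, squeeze's own z axis and vertical above 0.5 rad).
It fails at once if a bottle is dropped (falls freely faster than 0.7 m/s, about 25 mm) ((linear speed of spray above 0.7 m/s and contact force between spray and the fingers below 0.1 N) or (linear speed of squeeze above 0.7 m/s and contact force between squeeze and the fingers below 0.1 N)).
It fails at once if a bystander is moved by more than 40 mm (distance of any of jar, brush, scraper, can, tape, cup, bowl from where it was at the start of the episode above 0.04 m).
It also fails if it takes over 72 s, if anything falls off the work surface, if the arm or the gripper's body presses on something with over 40 N, if the wrist force passes 120 N, or if a joint passes its speed limit or range.

## Working session

There is one attempt and no reset: what is moved stays moved. The work goes in short steps, Python scripts to look and compute and a tool call to move; the robot and the scene stay as the last step left them, time stands still between calls to the robot, and variables do not carry over. Pictures are saved under pics/ and viewed, at most 10 in all, crops included, and the job is handed in when it is done.

Besides the shell and the picture viewer there is one more tool, called as name([rows], argument=value, ...), one row to a line, values as JSON. play_rows: Moves the arm, as the interface text tells. Its arguments: {"type":"object","properties":{"translation":{"type":"array","items":{"type":"array","items":{"type":"number"}}},"yaw":{"type":"array","items":{"type":"number"}},"hand":{"type":"number"},"force":{"type":"number"}},"required":["translation","yaw"]}

```bash
mkdir -p pics && ls && python3 - <<'E'
from cell import telemetry, eyes
import cv2,pickle
d={}
for n in("top","side"):
    c=eyes.camera(n);d[n]=c
    cv2.imwrite(f"pics/{n}0.png",c["pixels"][:,:,::-1])
    print({k:v for k,v in c.items() if k!="pixels"})
pickle.dump(d,open("c0.pkl","wb"))
print(telemetry.read_state())
E
```

```text
pics
{'fx': 422.444554786897, 'fy': 422.444554786897, 'cx': 326.472450953649, 'cy': 198.96482065004002, 'cam_to_world': array([[ 2.53660104e-02,  9.94825548e-01, -9.83803613e-02,
         3.98176340e+02],
       [-9.99631196e-01,  2.61963292e-02,  7.15714246e-03,
         1.54518229e+01],
       [ 9.69731250e-03,  9.81625300e-02,  9.95123148e-01,
         1.45439304e+03],
       [ 0.00000000e+00,  0.00000000e+00,  0.00000000e+00,
         1.00000000e+00]])}
{'fx': 517.6050548600448, 'fy': 517.6050548600448, 'cx': 315.6888718433755, 'cy': 202.33384496102897, 'cam_to_world': array([[-9.84571294e-01,  1.16361920e-01, -1.30687683e-01,
         3.03588344e+02],
       [-1.74623410e-01, -7.01293460e-01,  6.91154215e-01,
         1.17454368e+03],
       [-1.12263857e-02,  7.03311728e-01,  7.10792924e-01,
         1.32365217e+03],
       [ 0.00000000e+00,  0.00000000e+00,  0.00000000e+00,
         1.00000000e+00]])}
{'clock': 0.1, 'joints': array([-1.27761518e+00,  3.00421722e-01,  1.52149874e+00, -2.55470047e-05,
        1.32070082e+00, -6.66030186e-02]), 'qd': array([ 0.00027028, -0.00071659, -0.00153166, -0.00031847,  0.00137036,
        0.00156669]), 'effort': array([-1.21598998e-03, -5.32650268e+01, -3.53293276e+01,  7.09125982e-02,
        2.34450441e-02, -4.58412785e-05]), 'eef_pos': array([ 193.56901768, -514.58827004,  223.74823746]), 'eef_rot': array([-3.14056466e+00, -4.37683304e-05,  3.59790477e-01]), 'wrist_force': array([ 0.19904947, -0.04923297,  0.92009032]), 'moment': array([-0.02606758,  0.0302369 , -0.00367165]), 'finger_force': 0.0, 'finger_gap': 93.66189099909542}
```

View pics/top0.png

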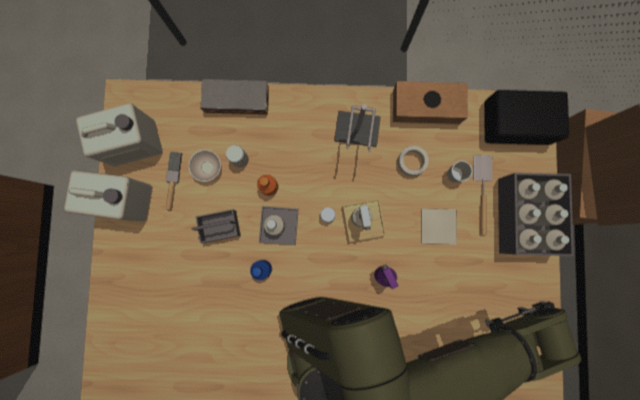

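View pics/side0.png

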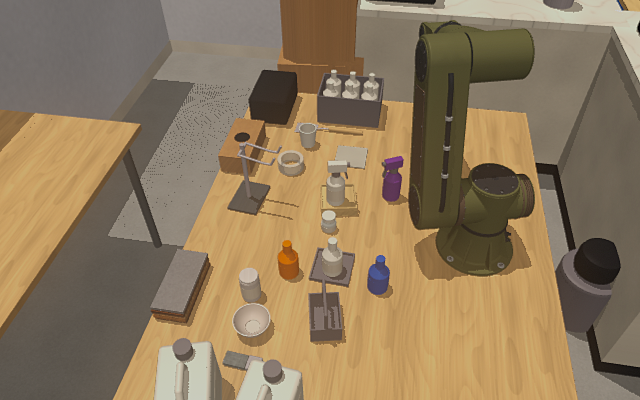

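Top view: the squeeze bottle is in the tray at (279,226), the spray is on the riser at (363,222), and the empty tile is at (439,226). The caddy is at (218,226), the stand at (357,128) and the jar at (328,215). The side view agrees. I'll zoom in to pick points.

```bash
python3 - <<'E'
import cv2,pickle
d=pickle.load(open("c0.pkl","rb"))
def crop(n,x0,y0,x1,y1,s,o):
    im=d[n]["pixels"][y0:y1,x0:x1,::-1]
    im=cv2.resize(im,None,fx=s,fy=s,interpolation=cv2.INTER_CUBIC)
    for x in range((x0//20+1)*20,x1,20): cv2.line(im,((x-x0)*s,0),((x-x0)*s,6),(0,0,255),1); cv2.putText(im,str(x),((x-x0)*s,16),0,.35,(0,0,255))
    for y in range((y0//20+1)*20,y1,20): cv2.line(im,(0,(y-y0)*s),(6,(y-y0)*s),(0,0,255),1); cv2.putText(im,str(y),(8,(y-y0)*s),0,.35,(0,0,255))
    cv2.imwrite(o,im)
crop("top",185,95,385,245,4,"pics/topA.png")
crop("side",220,130,400,350,3,"pics/sideA.png")
E
```

```text
(no output)
```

View pics/topA.png

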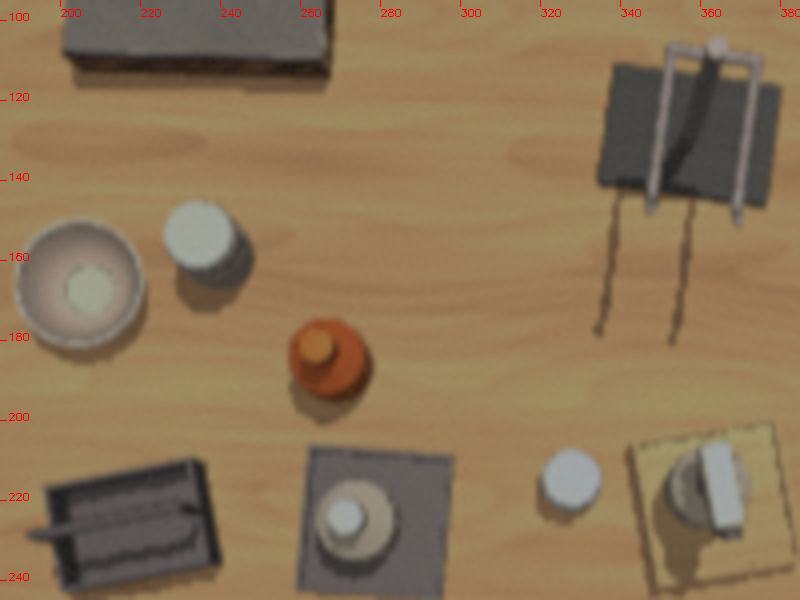

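View pics/sideA.png

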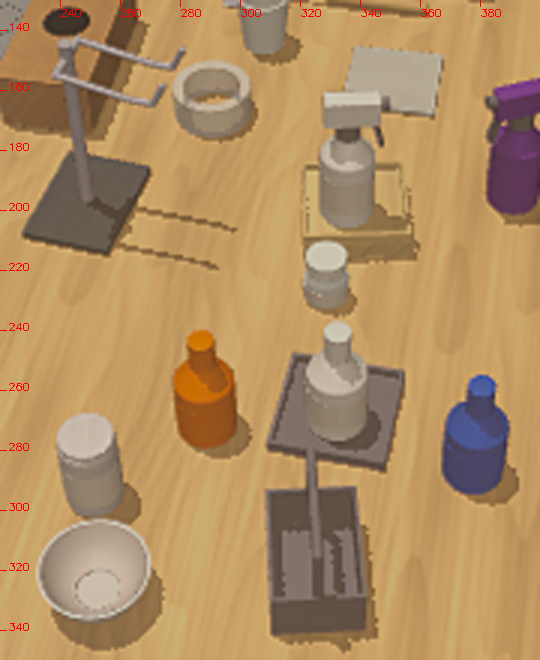

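Crops: the tray rim, riser rim, caddy rim, stand prongs and tips, squeeze cap (271,224) and spray head (365,217, nozzle towards the robot) are all clear. Next I'll project these to their known heights.

```bash
cat > geo.py <<'E'
import numpy as np,pickle
d=pickle.load(open("c0.pkl","rb"))
def ray(c,u,v):
    T=c["cam_to_world"];r=T[:3,:3]@np.array([(u-c["cx"])/c["fx"],-(v-c["cy"])/c["fy"],-1]);return T[:3,3],r
def at(c,u,v,z):
    o,r=ray(c,u,v);return (o+r*(z-o[2])/r[2])
def proj(c,p):
    T=c["cam_to_world"];q=T[:3,:3].T@(np.asarray(p,float)-T[:3,3]);return np.array([c["cx"]-c["fx"]*q[0]/q[2],c["cy"]+c["fy"]*q[1]/q[2]])
E
python3 - <<'E'
from geo import *
np.set_printoptions(precision=1,suppress=True)
T,S=d["top"],d["side"]
t=lambda x,y,z:at(T,185+x/4,95+y/4,z)[:2]
s=lambda x,y,z:at(S,220+x/3,130+y/3,z)[:2]
def quad(n,f,pts,z):
    q=np.array([f(*p,z) for p in pts]) # TL TR BL BR
    e=(q[0]-q[1]+q[2]-q[3])/2; g=(q[0]-q[2]+q[1]-q[3])/2 # +y , +x edges
    print(n,q.mean(0),"len y,x",np.linalg.norm(e),np.linalg.norm(g),"yaw",np.arctan2(-e[0],e[1]),np.arctan2(g[1],g[0]))
quad("tray",t,[(308,445),(453,457),(298,588),(443,598)],14)
quad("riser",t,[(628,447),(772,424),(652,595),(795,570)],39)
quad("caddytop",t,[(47,487),(205,460),(65,592),(220,565)],60)
quad("base",t,[(615,63),(780,87),(598,185),(765,207)],8)
quad("tile",lambda x,y,z:at(T,x,y,z)[:2],[(421.5,209),(455,209),(422,243),(456.5,243)],8)
quad("tray side",s,[(268,448),(292,352),(385,467),(404,372)],14)  # TL=+x+y
quad("riser side",s,[(303,235),(303,167),(413,233),(405,166)],39)
quad("caddy side",s,[(270,598),(267,490),(365,597),(355,487)],60)
print("tips",t(652,207,245),t(738,220,245),"sideTips",s(157,92,245),s(183,55,245))
print("seat corner / prong top", s(152,103,219), s(172,66,219),"post top",t(716,47,250),s(67,42,250))
print("bar ends T",t(30,535,125),t(195,510,125),"S",s(312,450,125),s(317,555,125))
print("squeeze",t(345,517,145),s(338,328,145),"spray",t(722,488,205),s(352,97,205))
a=t(728,533,205);b=t(717,443,205);print(b,a,np.arctan2(*(b-a)[::-1]))
print("jar",t(571,480,65),"orange",t(318,347,145))
E
```

```text
tray [445.9 164.6] len y,x 123.63387657906807 120.81129729178076 yaw -0.04997451825850325 -0.03392436019779299
riser [ 463.2 -118.9] len y,x 122.18781423849538 124.49645957903012 yaw 0.19097463196575173 0.1758658663334588
caddytop [435.9 357.7] len y,x 129.68179189736298 87.57649395736861 yaw 0.19739889311932846 0.20539849601765425
base [790.7 -96.8] len y,x 146.62715436771282 109.21858421725634 yaw -0.1127658336154961 -0.11042093450456554
tile [ 458.4 -382.1] len y,x 116.84930832174997 116.38134876563666 yaw 0.0257011422121223 0.028750759013702897
tray side [442.4 172.7] len y,x 128.83940723365754 123.30051621919765 yaw -0.024128172934733832 -0.04476248649801727
riser side [ 464.9 -116.4] len y,x 112.91472717641686 124.57690124373524 yaw 0.18613167975616257 0.1840471785371452
caddy side [435.  367.9] len y,x 120.55629351186207 86.72327434396769 yaw 0.2141771883427252 0.19453670558673838
tips [672.2 -52.1] [ 664.3 -114.9] sideTips [671.  -35.8] [ 657.4 -100.6]
seat corner / prong top [681.  -46.4] [ 673.7 -110.6] post top [791.6 -96.3] [786.5 -96. ]
bar ends T [424.9 422.8] [447.7 294.9] S [446.6 310.3] [423.4 422.9]
squeeze [444.6 174.8] [443.  173.4] spray [ 471.1 -110.5] [ 471.3 -107.1]
[ 504.4 -106.2] [ 437.9 -115.4] 0.13805048526799146
jar [482.6  -0.1] orange [576.5 200.9]
```

play_rows([
  [0.008, 0.02, 0.03],
  [0.025, 0.069, 0.06],
  [0.046, 0.127, 0.06],
  [0.067, 0.185, 0.06],
  [0.088, 0.242, 0.06],
  [0.109, 0.3, 0.06],
  [0.13, 0.358, 0.06],
  [0.151, 0.416, 0.06],
  [0.172, 0.474, 0.06],
  [0.193, 0.532, 0.06],
  [0.214, 0.59, 0.06],
  [0.232, 0.64, 0.05],
], yaw=[0, 0, 0, 0, 0, 0, 0, 0, 0, 0, 0, 0], hand=1)

```text
clock: 1.6
eef_pos: [426.0, 127.6, 274.4]
eef_rot: [3.141, -0.001, 0.361]
wrist_force: [0.7, -0.7, 0.4]
finger_gap: 94.1
finger_force: 0.0
```

play_rows([
  [0.014, 0.035, -0.01],
  [0.018, 0.049, -0.024],
  [0.018, 0.049, -0.024],
  [0.018, 0.049, -0.024],
], yaw=[0, 0, 0, 0])

```text
clock: 2.1
eef_pos: [443.6, 173.2, 250.7]
eef_rot: [3.141, -0.0, 0.359]
wrist_force: [0.3, -0.1, -0.7]
finger_gap: 94.3
finger_force: 0.0
```

```bash
python3 - <<'E'
from cell import telemetry, eyes
import cv2,pickle
s=telemetry.read_state();c=eyes.camera("wrist");pickle.dump((s,c),open("w1.pkl","wb"))
print(s["eef_pos"],s["eef_rot"],c["T_tool_cam"])
cv2.imwrite("pics/w1.png",c["pixels"][:,:,::-1])
E
```

```text
[443.56457933 173.21599818 250.6857031 ] [ 3.14141619e+00 -3.82198750e-04  3.58886497e-01] [[ 6.02190325e-04  9.60546244e-01  2.78119670e-01  8.03173892e+01]
 [ 9.99999098e-01 -9.12391796e-04  9.85923545e-04  1.28839933e-01]
 [ 1.20077926e-03  2.78118825e-01 -9.60545927e-01 -1.60272922e+02]
 [ 0.00000000e+00  0.00000000e+00  0.00000000e+00  1.00000000e+00]]
```

View pics/w1.png

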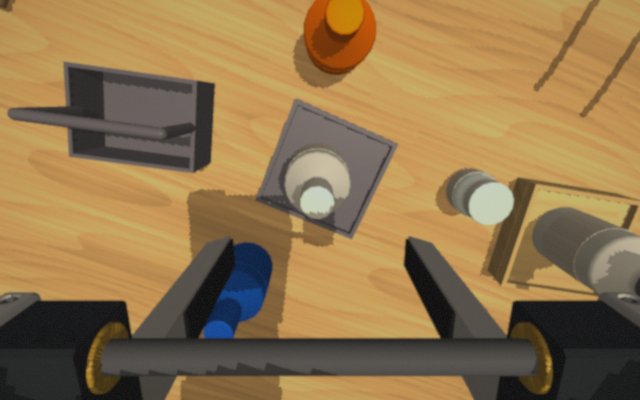

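Wrist view: squeeze cap top at (317,201), between the fingers. Caddy handle bar from (12,113) to (163,131); tray corners at (297,100), (397,146), (352,237), (257,200).

```bash
cat >> geo.py <<'E'
from scipy.spatial.transform import Rotation as Ro
def wcam(s,c):
    M=np.eye(4);M[:3,:3]=Ro.from_euler("xyz",s["eef_rot"]).as_matrix();M[:3,3]=s["eef_pos"]
    c=dict(c);c["cam_to_world"]=M@c["T_tool_cam"];return c
E
python3 - <<'E'
from geo import *
np.set_printoptions(precision=1,suppress=True)
W=wcam(*pickle.load(open("w1.pkl","rb")))
print("cap",at(W,317,201,145)[:2])
q=np.array([at(W,*p,14)[:2] for p in[(297,100),(397,146),(352,237),(257,200)]]);print("tray",q.mean(0))
q=np.array([at(W,*p,60)[:2] for p in[(65,63),(214,83),(195,171),(69,155)]]);print("caddy",q.mean(0),q)
print("bar",at(W,12,113,125)[:2],at(W,163,131,125)[:2])
E
```

```text
cap [446.2 176. ]
tray [445.4 165.8]
caddy [438.2 361.3] [[465.7 434.5]
 [497.5 299.7]
 [409.2 294.5]
 [380.6 416.6]]
bar [423.7 424.4] [452.  309.6]
```

play_rows([
  [0.001, 0.001, -0.03],
  [0.001, 0.001, -0.07],
  [0.001, 0.001, -0.1],
  [0.001, 0.001, -0.117],
  [0.001, 0.001, -0.117],
], yaw=[0, 0, 0, 0, 0])

```text
clock: 2.78
eef_pos: [444.4, 174.4, 133.0]
eef_rot: [-3.142, 0.001, 0.359]
wrist_force: [-0.9, 0.1, 0.2]
finger_gap: 94.2
finger_force: 0.0
```

play_rows([
  [0, 0, 0],
  [0, 0, 0],
  [0, 0, 0],
  [0, 0, 0],
  [0, 0, 0],
], yaw=[0, 0, 0, 0, 0], hand=0.1, force=20)

```text
clock: 3.4
eef_pos: [444.7, 175.2, 133.3]
eef_rot: [3.142, -0.0, 0.36]
wrist_force: [-0.4, -0.3, -0.1]
finger_gap: 47.4
finger_force: 0.0
```

Still closing.

play_rows([
  [0, 0, 0],
  [0, 0, 0],
  [0, 0, 0],
  [0, 0, 0],
], yaw=[0, 0, 0, 0])

```text
clock: 3.9
eef_pos: [444.6, 175.2, 133.2]
eef_rot: [-3.142, 0.0, 0.36]
wrist_force: [0.7, -0.0, 0.4]
finger_gap: 27.6
finger_force: 20.0
```

play_rows([
  [0, 0, 0.01],
  [0, 0, 0.04],
  [0, 0, 0.09],
  [0, 0, 0.14],
  [0, 0, 0.18],
  [0, 0, 0.21],
  [0, 0, 0.227],
  [0, 0, 0.227],
], yaw=[0, 0, 0, 0, 0, 0, 0, 0])

```text
clock: 4.9
eef_pos: [444.7, 175.2, 361.5]
eef_rot: [3.141, -0.002, 0.36]
wrist_force: [-0.5, -0.5, -2.1]
finger_gap: 27.1
finger_force: 20.0
```

play_rows([
  [0, -0.015, 0],
  [0.001, -0.045, 0],
  [0.003, -0.095, 0],
  [0.004, -0.15, 0],
  [0.006, -0.21, 0],
  [0.007, -0.27, 0],
  [0.008, -0.33, 0],
  [0.009, -0.39, 0],
  [0.01, -0.45, 0],
  [0.012, -0.5, 0],
  [0.013, -0.54, 0],
  [0.013, -0.557, 0],
], yaw=[0, 0, 0, 0, 0, 0, 0, 0, 0, 0, 0, 0])

```text
clock: 6.4
eef_pos: [456.4, -384.0, 358.7]
eef_rot: [-3.139, 0.001, 0.358]
wrist_force: [0.6, 0.2, -2.1]
finger_gap: 27.8
finger_force: 20.0
```

play_rows([
  [0, 0, -0.015],
  [0, 0, -0.05],
  [0, 0, -0.09],
  [0, 0, -0.13],
  [0, 0, -0.17],
  [0, 0, -0.195],
  [0, 0, -0.21],
  [0, 0, -0.217],
  [0, 0, -0.22],
  [0, 0, -0.222],
  [0, 0, -0.2235],
  [0, 0, -0.2235],
], yaw=[0, 0, 0, 0, 0, 0, 0, 0, 0, 0, 0, 0])

```text
clock: 7.9
eef_pos: [457.7, -381.8, 136.9]
eef_rot: [3.141, -0.0, 0.36]
wrist_force: [-0.3, -0.9, -1.6]
finger_gap: 27.6
finger_force: 20.0
```

Nearly touching; 1 mm further down, then release.

play_rows([
  [0, 0, -0.001],
  [0, 0, -0.001],
], yaw=[0, 0])

```text
clock: 8.15
eef_pos: [457.8, -381.9, 136.2]
eef_rot: [3.141, -0.0, 0.36]
wrist_force: [-0.7, 1.4, 3.5]
finger_gap: 27.4
finger_force: 20.0
```

play_rows([
  [0, 0, 0],
  [0, 0, 0],
  [0, 0, 0],
  [0, 0, 0],
  [0, 0, 0],
], yaw=[0, 0, 0, 0, 0], hand=0.85)

```text
clock: 8.78
eef_pos: [457.6, -381.8, 135.7]
eef_rot: [-3.142, 0.0, 0.36]
wrist_force: [0.6, -0.3, 0.4]
finger_gap: 74.3
finger_force: 0.0
```

play_rows([
  [0, 0, 0.03],
  [0, 0, 0.085],
  [0, 0.02, 0.13],
  [0.003, 0.07, 0.14],
  [0.006, 0.125, 0.14],
  [0.01, 0.18, 0.14],
  [0.014, 0.235, 0.14],
  [0.017, 0.265, 0.14],
  [0.017, 0.273, 0.13],
  [0.017, 0.273, 0.13],
  [0.017, 0.273, 0.13],
], yaw=[0, 0, 0, -0.1, -0.22, -0.22, -0.22, -0.22, -0.22, -0.22, -0.22], hand=1)

```text
clock: 10.15
eef_pos: [474.6, -109.7, 265.6]
eef_rot: [-3.142, 0.0, 0.139]
wrist_force: [0.4, 1.2, 0.7]
finger_gap: 93.9
finger_force: 0.0
```

```bash
python3 - <<'E'
from cell import telemetry, eyes
import cv2,pickle
s=telemetry.read_state();c=eyes.camera("wrist");pickle.dump((s,c),open("w2.pkl","wb"))
print(s["eef_pos"],s["eef_rot"])
cv2.imwrite("pics/w2.png",c["pixels"][:,:,::-1])
E
```

```text
[ 474.59540235 -109.72733324  265.6352162 ] [-3.14154624e+00  2.98001381e-04  1.38689860e-01]
```

View pics/w2.png

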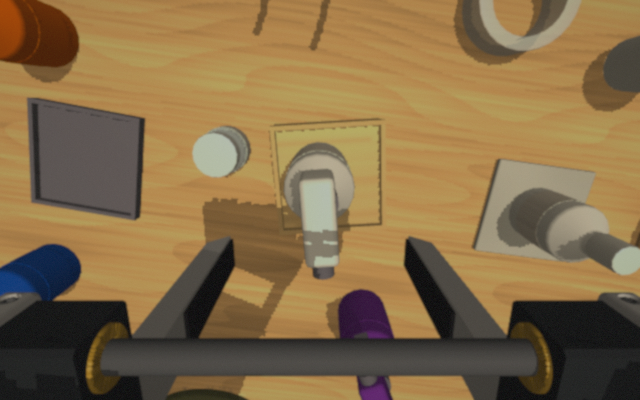

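Wrist view: the spray head's back edge is at (317,172) and its front at about (324,238). The riser corners are clear, and the squeeze stands upright on the tile at upper right.

```bash
python3 - <<'E'
from geo import *
np.set_printoptions(precision=1,suppress=True)
W=wcam(*pickle.load(open("w2.pkl","rb")))
b,f=at(W,317.5,172,205)[:2],at(W,323,232,205)[:2]
u=(b-f)/np.linalg.norm(b-f);print(b,f,"yaw",np.arctan2(u[1],u[0]),"axis",b-28*u)
print("width",np.linalg.norm(at(W,302,175,205)-at(W,333.5,175,205)))
q=np.array([at(W,*p,39)[:2] for p in[(271,123),(382,120),(383,223),(281,232)]]);print("riser",q.mean(0))
q=np.array([at(W,*p,14)[:2] for p in[(29,98),(144,118),(137,218),(34,202)]]);print("tray",q.mean(0))
E
```

```text
[ 509.8 -104. ] [ 469.8 -113.2] yaw 0.22807729787492506 axis [ 482.5 -110.3]
width 20.122503554650315
riser [ 472.8 -121.5]
tray [446.3 163.3]
```

play_rows([
  [0.003, -0.001, -0.01],
  [0.003, -0.001, -0.04],
  [0.003, -0.001, -0.068],
  [0.003, -0.001, -0.0788],
  [0.003, -0.001, -0.0788],
], yaw=[0.05, 0.05, 0.05, 0.05, 0.05], hand=1)

```text
clock: 10.82
eef_pos: [477.6, -110.2, 187.0]
eef_rot: [-3.141, 0.0, 0.189]
wrist_force: [0.2, 0.4, 0.6]
finger_gap: 93.8
finger_force: 0.0
```

play_rows([
  [0, 0, 0],
  [0, 0, 0],
  [0, 0, 0],
  [0, 0, 0],
  [0, 0, 0],
  [0, 0, 0],
  [0, 0, 0],
  [0, 0, 0],
  [0, 0, 0],
  [0, 0, 0],
], yaw=[0, 0, 0, 0, 0, 0, 0, 0, 0, 0], hand=0.1, force=25)

```text
clock: 12.08
eef_pos: [477.7, -109.7, 187.1]
eef_rot: [3.142, -0.0, 0.19]
wrist_force: [-0.0, 0.7, 3.1]
finger_gap: 24.0
finger_force: 27.7
```

play_rows([
  [0, 0, 0.01],
  [0, 0, 0.035],
  [0, 0, 0.065],
  [0, 0.01, 0.085],
  [-0.003, 0.035, 0.09],
  [-0.008, 0.075, 0.09],
  [-0.014, 0.125, 0.09],
  [-0.02, 0.175, 0.09],
  [-0.025, 0.22, 0.09],
  [-0.029, 0.25, 0.09],
  [-0.032, 0.27, 0.09],
  [-0.032, 0.275, 0.09],
], yaw=[0, 0, 0, 0, 0, 0, 0, 0, 0, 0, 0, 0])

```text
clock: 13.58
eef_pos: [445.4, 165.9, 277.1]
eef_rot: [3.141, 0.0, 0.191]
wrist_force: [-0.2, 0.1, -2.6]
finger_gap: 23.7
finger_force: 26.9
```

play_rows([
  [0, 0, -0.01],
  [0, 0, -0.04],
  [0, 0, -0.075],
  [0, 0, -0.097],
  [0, 0, -0.106],
  [0, 0, -0.111],
  [0, 0, -0.113],
  [0, 0, -0.1145],
  [0, 0, -0.1155],
  [0, 0, -0.1155],
], yaw=[0, 0, 0, 0, 0, 0, 0, 0, 0, 0])

```text
clock: 14.82
eef_pos: [445.9, 165.3, 162.1]
eef_rot: [-3.142, -0.001, 0.19]
wrist_force: [-1.1, -0.1, 4.1]
finger_gap: 24.0
finger_force: 27.2
```

play_rows([
  [0, 0, 0],
  [0, 0, 0],
  [0, 0, 0],
  [0, 0, 0],
  [0, 0, 0],
  [0, 0, 0.03],
  [0, 0, 0.08],
], yaw=[0, 0, 0, 0, 0, 0, 0], hand=1)

```text
clock: 15.7
eef_pos: [445.0, 165.0, 241.3]
eef_rot: [3.141, 0.003, 0.19]
wrist_force: [0.1, 0.3, -0.5]
finger_gap: 90.2
finger_force: 0.0
```

play_rows([
  [0, -0.01, 0.03],
  [0, -0.05, 0.03],
  [0.002, -0.11, 0.03],
  [0.003, -0.17, 0.03],
  [0.005, -0.23, 0.03],
  [0.006, -0.29, 0.03],
  [0.008, -0.35, 0.03],
  [0.009, -0.41, 0.03],
  [0.011, -0.47, 0.03],
  [0.012, -0.52, 0.03],
  [0.012, -0.547, 0.03],
  [0.012, -0.547, 0.02],
], yaw=[0, 0, 0, 0, 0, 0, 0, 0, 0, 0, 0, 0])

```text
clock: 17.2
eef_pos: [457.3, -383.2, 260.9]
eef_rot: [3.141, -0.0, 0.188]
wrist_force: [-0.0, 0.7, 0.0]
finger_gap: 93.7
finger_force: 0.0
```

play_rows([
  [0, 0, -0.03],
  [0, 0, -0.08],
  [0, 0, -0.11],
  [0, 0, -0.1255],
  [0, 0, -0.1255],
  [0, 0, -0.1255],
], yaw=[0, 0, 0, 0, 0, 0])

```text
clock: 17.95
eef_pos: [458.1, -382.0, 137.4]
eef_rot: [3.14, -0.001, 0.19]
wrist_force: [-0.7, 0.3, -0.1]
finger_gap: 93.7
finger_force: 0.0
```

play_rows([
  [0, 0, 0],
  [0, 0, 0],
  [0, 0, 0],
  [0, 0, 0],
  [0, 0, 0],
  [0, 0, 0],
  [0, 0, 0],
  [0, 0, 0],
  [0, 0, 0],
  [0, 0, 0],
], yaw=[0, 0, 0, 0, 0, 0, 0, 0, 0, 0], hand=0.1, force=20)

```text
clock: 19.2
eef_pos: [457.6, -381.8, 135.9]
eef_rot: [-3.142, 0.0, 0.19]
wrist_force: [-0.6, -0.2, -0.1]
finger_gap: 27.6
finger_force: 20.0
```

play_rows([
  [0, 0, 0.01],
  [0, 0, 0.035],
  [0, 0, 0.065],
  [0, 0.01, 0.08],
  [0, 0.035, 0.08],
  [0.001, 0.075, 0.08],
  [0.003, 0.12, 0.08],
  [0.004, 0.165, 0.08],
  [0.005, 0.21, 0.08],
  [0.006, 0.24, 0.08],
  [0.007, 0.258, 0.08],
  [0.007, 0.263, 0.08],
], yaw=[0, 0, 0, 0, 0, 0, 0, 0, 0, 0, 0, 0])

```text
clock: 20.7
eef_pos: [464.6, -118.1, 216.0]
eef_rot: [3.142, 0.0, 0.191]
wrist_force: [0.3, 0.9, -2.3]
finger_gap: 27.5
finger_force: 20.0
```

play_rows([
  [0, 0, 0],
  [0, 0, -0.01],
  [0, 0, -0.03],
  [0, 0, -0.047],
  [0, 0, -0.053],
  [0, 0, -0.056],
  [0, 0, -0.0575],
  [0, 0, -0.0585],
  [0, 0, -0.0585],
], yaw=[0, 0, 0, 0, 0, 0, 0, 0, 0])

```text
clock: 21.82
eef_pos: [464.9, -118.8, 157.9]
eef_rot: [3.141, -0.001, 0.19]
wrist_force: [0.3, 0.1, 0.2]
finger_gap: 27.9
finger_force: 20.0
```

play_rows([
  [0, 0, 0],
  [0, 0, 0],
  [0, 0, 0],
  [0, 0, 0],
  [0, 0, 0],
  [0, 0, 0.04],
  [0, 0, 0.1],
], yaw=[0, 0, 0, 0, 0, 0, 0], hand=1)

```text
clock: 22.7
eef_pos: [464.0, -118.6, 257.6]
eef_rot: [-3.14, 0.003, 0.19]
wrist_force: [0.8, -0.3, -0.3]
finger_gap: 92.5
finger_force: 0.0
```

play_rows([
  [0, 0.015, 0.02],
  [-0.003, 0.06, 0.02],
  [-0.006, 0.11, 0.02],
  [-0.01, 0.16, 0.02],
  [-0.013, 0.21, 0.02],
  [-0.017, 0.26, 0.02],
  [-0.02, 0.31, 0.02],
  [-0.023, 0.36, 0.02],
  [-0.026, 0.42, 0.02],
  [-0.028, 0.46, 0.01],
  [-0.028, 0.481, 0],
  [-0.028, 0.481, 0],
], yaw=[0.1, 0.25, 0.4, 0.58, 0.75, 0.92, 1.09, 1.26, 1.43, 1.59, 1.59, 1.59])

```text
clock: 24.2
eef_pos: [436.4, 362.3, 256.2]
eef_rot: [-3.14, 0.001, 1.777]
wrist_force: [0.4, -0.9, 0.4]
finger_gap: 94.2
finger_force: 0.0
```

play_rows([
  [0, 0, 0],
  [0, 0, 0],
], yaw=[0, 0])

```text
clock: 24.45
eef_pos: [437.1, 361.3, 258.1]
eef_rot: [3.141, -0.0, 1.777]
wrist_force: [-0.1, 0.2, 0.1]
finger_gap: 93.8
finger_force: 0.0
```

```bash
python3 - <<'E'
from cell import telemetry, eyes
import cv2,pickle
s=telemetry.read_state();c=eyes.camera("wrist");pickle.dump((s,c),open("w3.pkl","wb"))
print(s["eef_pos"],s["eef_rot"])
cv2.imwrite("pics/w3.png",c["pixels"][:,:,::-1])
E
```

```text
[437.0968558  361.25486659 258.10052803] [ 3.14074686e+00 -2.89224217e-04  1.77740501e+00]
```

View pics/w3.png

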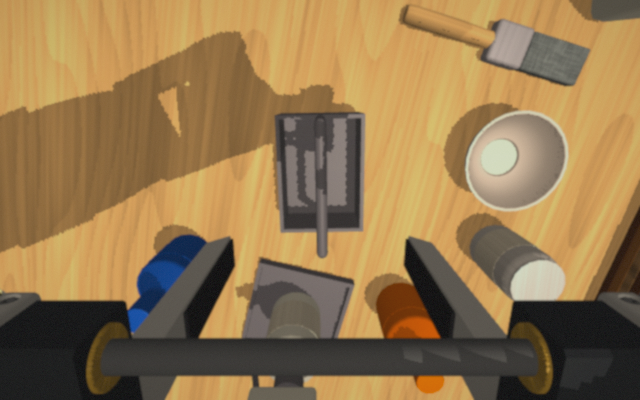

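Wrist view: the bar runs straight down the middle from (320,118) to (322,255), parallel to the fingers. The bowl, can and orange bottle are clear of the descent.

```bash
python3 - <<'E'
from geo import *
W=wcam(*pickle.load(open("w3.pkl","rb")))
a,b=at(W,320,118,125)[:2],at(W,322,253,125)[:2];print(a,b,(a+b)/2,np.linalg.norm(a-b),np.arctan2(*(-(a-b)*[1,-1])))
q=np.array([at(W,*p,60)[:2] for p in[(276,113),(365,114),(363,231),(281,232)]]);print(q.mean(0))
E
```

```text
[423.5333817  426.41696727] [449.87781995 310.38138935] [436.70560082 368.39917831] 118.98859092307589 0.22325300386631394
[437.62284696 367.07365251]
```

play_rows([
  [0, 0.004, -0.03],
  [0, 0.004, -0.08],
  [0, 0.004, -0.115],
  [0, 0.004, -0.1325],
  [0, 0.004, -0.1325],
], yaw=[0.01, 0.01, 0.01, 0.01, 0.01])

```text
clock: 25.12
eef_pos: [436.7, 365.9, 124.8]
eef_rot: [-3.141, 0.0, 1.789]
wrist_force: [-0.0, 0.1, -0.5]
finger_gap: 94.1
finger_force: 0.0
```

play_rows([
  [0, 0, 0],
  [0, 0, 0],
  [0, 0, 0],
  [0, 0, 0],
  [0, 0, 0],
  [0, 0, 0],
  [0, 0, 0],
  [0, 0, 0],
  [0, 0, 0],
  [0, 0, 0],
  [0, 0, 0],
  [0, 0, 0],
], yaw=[0, 0, 0, 0, 0, 0, 0, 0, 0, 0, 0, 0], hand=0, force=40)

```text
clock: 26.62
eef_pos: [436.7, 366.2, 125.0]
eef_rot: [3.141, 0.0, 1.79]
wrist_force: [0.1, -0.5, -0.4]
finger_gap: 8.7
finger_force: 40.0
```

play_rows([
  [0, 0, 0.008],
  [0, 0, 0.025],
  [0, 0, 0.05],
  [0, 0, 0.08],
  [0, 0, 0.11],
  [0, 0, 0.14],
  [0, 0, 0.17],
  [0, 0, 0.195],
  [0, 0, 0.212],
  [0, 0, 0.22],
  [0, 0, 0.22],
], yaw=[0, 0, 0, 0, 0, 0, 0, 0, 0, 0, 0])

```text
clock: 28.0
eef_pos: [436.6, 366.2, 344.9]
eef_rot: [3.142, -0.0, 1.79]
wrist_force: [0.2, 0.4, -1.8]
finger_gap: 9.0
finger_force: 40.0
```

play_rows([
  [0.003, -0.008, 0],
  [0.01, -0.03, 0],
  [0.022, -0.066, 0],
  [0.036, -0.11, 0],
  [0.052, -0.158, 0],
  [0.069, -0.21, 0],
  [0.086, -0.262, 0],
  [0.103, -0.312, 0],
  [0.119, -0.36, 0],
  [0.131, -0.4, 0],
  [0.14, -0.427, 0],
  [0.144, -0.438, 0],
], yaw=[0, -0.02, -0.05, -0.09, -0.13, -0.17, -0.21, -0.25, -0.29, -0.32, -0.334, -0.334])

```text
clock: 29.5
eef_pos: [580.6, -73.4, 344.0]
eef_rot: [-3.14, -0.0, 1.454]
wrist_force: [-0.3, 0.4, -1.5]
finger_gap: 8.6
finger_force: 40.0
```

play_rows([
  [0, 0, -0.005],
  [0, 0, -0.02],
  [0, 0, -0.04],
  [0, 0, -0.06],
  [0, 0, -0.075],
  [0, 0, -0.083],
  [0, 0, -0.083],
  [0, 0, -0.083],
], yaw=[0, 0, 0, 0, 0, 0, 0, 0])

```text
clock: 30.5
eef_pos: [580.8, -71.7, 262.6]
eef_rot: [3.14, 0.0, 1.456]
wrist_force: [-0.3, -0.1, -1.9]
finger_gap: 9.0
finger_force: 40.0
```

```bash
python3 - <<'E'
from cell import telemetry, eyes
import cv2,pickle,numpy as np
s=telemetry.read_state();w=eyes.camera("wrist");t=eyes.camera("top");e=eyes.camera("side");pickle.dump((s,w,t,e),open("w4.pkl","wb"))
print(s["eef_pos"],s["eef_rot"],s["wrist_force"])
a=cv2.resize(w["pixels"],(480,300));b=cv2.resize(t["pixels"][95:195,300:400],(300,300),interpolation=cv2.INTER_CUBIC)
c=cv2.resize(e["pixels"][120:220,220:380],(480,300),interpolation=cv2.INTER_CUBIC)
d=cv2.resize(t["pixels"][190:260,240:470],(690,210))
im=np.zeros((600,780,3),np.uint8);im[:300,:480]=a;im[:300,480:]=b;im[300:,:480]=c
cv2.imwrite("pics/m4.png",im[:,:,::-1])
E
```

```text
[580.84997546 -71.74874768 262.63388079] [3.14048464e+00 5.10827125e-05 1.45584840e+00] [-0.31551751 -0.05808404 -1.93554265]
```

View pics/m4.png

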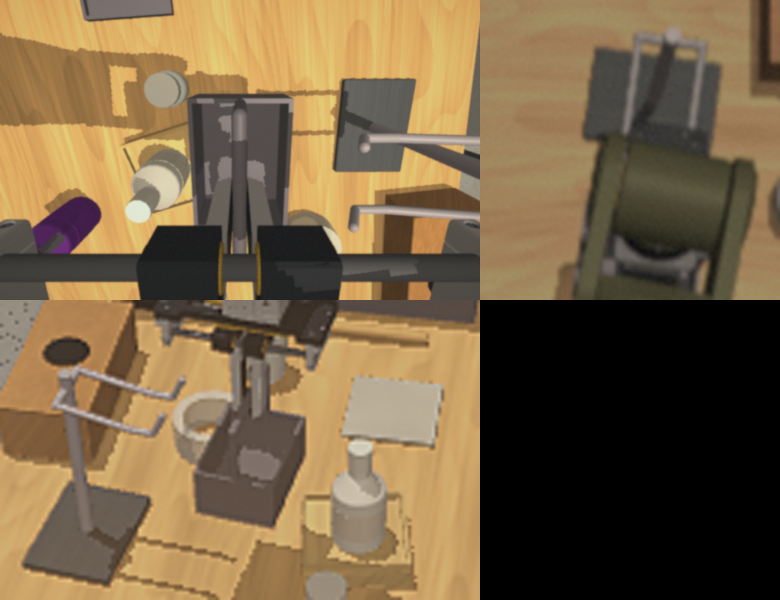

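Mosaic: the caddy hangs level in front of the stand. Wrist prong tips are at (487,188) and (472,280) in full-image pixels, and the squeeze stands upright on the riser.

```bash
python3 - <<'E'
from geo import *
np.set_printoptions(precision=1,suppress=True)
s,w,t,e=pickle.load(open("w4.pkl","rb"))
W=wcam(s,w)
a,b=at(W,487,188,245)[:2],at(W,472,280,245)[:2]
print(a,b,(a+b)/2,np.linalg.norm(a-b))
h=(a+b)/2;y=-0.115;u=np.array([np.cos(y),np.sin(y)]);print("hook",h+20*u, h+26*u)
q=np.array([at(W,*p,198)[:2] for p in[(251,128),(392,130)]]);print(q,q.mean(0)) # far rim (+y end)
S=e;print([at(S,220+x/3,120+y/3,247)[:2] for x,y in[(160,418),(182,380)]])
E
```

```text
[671.1 -45.4] [663.6 -98.1] [667.4 -71.8] 53.20735385055051
hook [687.2 -74.1] [693.2 -74.8]
[[545.1  -3.8]
 [632.8 -15.1]] [589.   -9.4]
[array([575. , 354.6]), array([565.4, 309. ])]
```

play_rows([
  [0.005, 0, 0],
  [0.018, -0.002, 0],
  [0.038, -0.004, 0],
  [0.058, -0.005, 0],
  [0.078, -0.007, 0],
  [0.096, -0.009, 0],
  [0.11, -0.01, 0],
  [0.117, -0.011, 0],
  [0.117, -0.011, 0],
  [0.117, -0.011, 0],
], yaw=[0, 0, 0, 0, 0, 0, 0, 0, 0, 0])

```text
clock: 31.9
eef_pos: [697.4, -82.8, 262.1]
eef_rot: [3.142, -0.0, 1.456]
wrist_force: [-0.4, -0.0, -2.1]
finger_gap: 8.8
finger_force: 40.0
```

```bash
python3 - <<'E'
from cell import telemetry, eyes
import cv2,pickle,numpy as np
s=telemetry.read_state();w=eyes.camera("wrist");e=eyes.camera("side");pickle.dump((s,w,e),open("w5.pkl","wb"))
a=cv2.resize(w["pixels"][:300,:],None,fx=1,fy=1)
c=cv2.resize(e["pixels"][130:230,220:380],(480,300),interpolation=cv2.INTER_CUBIC)
im=np.zeros((600,640,3),np.uint8);im[:300]=a;im[300:,:480]=c
cv2.imwrite("pics/m5.png",im[:,:,::-1])
E
```

View pics/m5.png

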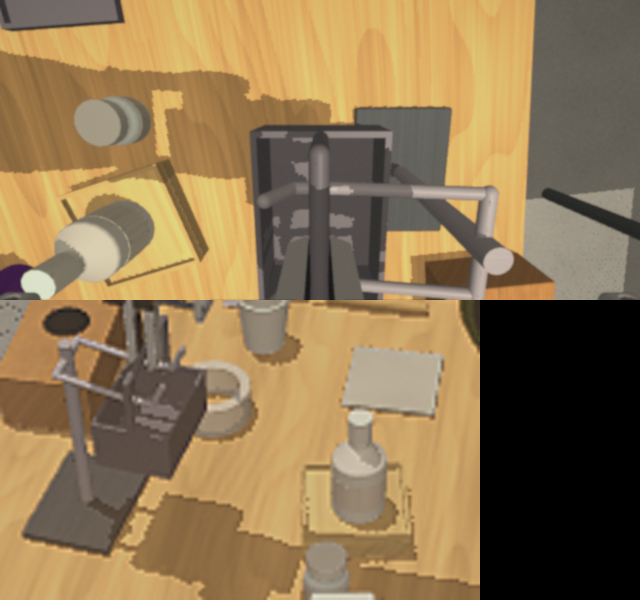

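The bar is above both prongs and behind the tips, and the prongs pass between the bar and the box. Lowering now.

play_rows([
  [0, 0, -0.006],
  [0, 0, -0.016],
  [0, 0, -0.025],
  [0, 0, -0.031],
  [0, 0, -0.034],
  [0, 0, -0.035],
  [0, 0, -0.035],
], yaw=[0, 0, 0, 0, 0, 0, 0])

```text
clock: 32.88
eef_pos: [697.7, -82.8, 227.2]
eef_rot: [3.141, -0.0, 1.456]
wrist_force: [-0.0, -0.8, -1.4]
finger_gap: 9.2
finger_force: 40.0
```

play_rows([
  [0, 0, -0.001],
  [0, 0, -0.002],
  [0, 0, -0.002],
], yaw=[0, 0, 0])

```text
clock: 33.25
eef_pos: [697.6, -82.8, 224.8]
eef_rot: [-3.141, -0.0, 1.456]
wrist_force: [-0.1, -0.2, -1.4]
finger_gap: 8.8
finger_force: 40.0
```

play_rows([
  [0, 0, -0.001],
  [0, 0, -0.002],
  [0, 0, -0.002],
], yaw=[0, 0, 0])

```text
clock: 33.62
eef_pos: [697.7, -82.8, 223.3]
eef_rot: [3.141, 0.0, 1.456]
wrist_force: [-0.9, -0.2, 1.5]
finger_gap: 8.7
finger_force: 40.0
```

play_rows([
  [0, 0, 0],
  [0, 0, 0],
  [0, 0, 0],
  [0, 0, 0],
  [0, 0, 0],
  [0, 0, 0],
], yaw=[0, 0, 0, 0, 0, 0], hand=0.55)

```text
clock: 34.38
eef_pos: [697.6, -82.7, 223.0]
eef_rot: [3.142, -0.0, 1.456]
wrist_force: [-0.8, 0.4, -0.9]
finger_gap: 51.8
finger_force: 0.0
```

play_rows([
  [0, 0, 0.005],
  [0, 0, 0.02],
  [0, 0, 0.045],
  [0, 0, 0.075],
  [0, 0, 0.105],
  [-0.03, 0, 0.13],
  [-0.08, 0, 0.14],
  [-0.14, -0.01, 0.14],
  [-0.2, -0.03, 0.14],
  [-0.25, -0.07, 0.14],
  [-0.29, -0.12, 0.14],
  [-0.31, -0.17, 0.14],
], yaw=[0, 0, 0, 0, 0, 0, 0, 0, 0, 0, 0, 0])

```text
clock: 35.88
eef_pos: [386.0, -253.7, 365.1]
eef_rot: [3.139, 0.002, 1.456]
wrist_force: [0.4, -0.6, -0.4]
finger_gap: 51.9
finger_force: 0.0
```

play_rows([
  [0, -0.04, 0],
  [0, -0.09, 0],
  [-0.01, -0.14, 0],
  [-0.03, -0.19, 0],
  [-0.04, -0.22, 0],
  [-0.04, -0.22, 0],
  [-0.04, -0.22, 0],
  [-0.04, -0.22, 0],
], yaw=[0, 0, 0, 0, 0, 0, 0, 0])

```text
clock: 36.88
eef_pos: [348.2, -471.9, 363.7]
eef_rot: [3.141, 0.001, 1.457]
wrist_force: [0.2, 1.0, 0.1]
finger_gap: 52.2
finger_force: 0.0
```

```bash
python3 - <<'E'
from cell import eyes
import cv2,numpy as np,pickle
t=eyes.camera("top");e=eyes.camera("side");pickle.dump((t,e),open("f.pkl","wb"))
im=np.zeros((600,800,3),np.uint8)
im[:300]=cv2.resize(t["pixels"][100:250,180:580],(800,300),interpolation=cv2.INTER_CUBIC)
im[300:,:800]=cv2.resize(e["pixels"][125:275,180:580],(800,300),interpolation=cv2.INTER_CUBIC)
cv2.imwrite("pics/fin.png",im[:,:,::-1])
E
```

```text
(no output)
```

View pics/fin.png

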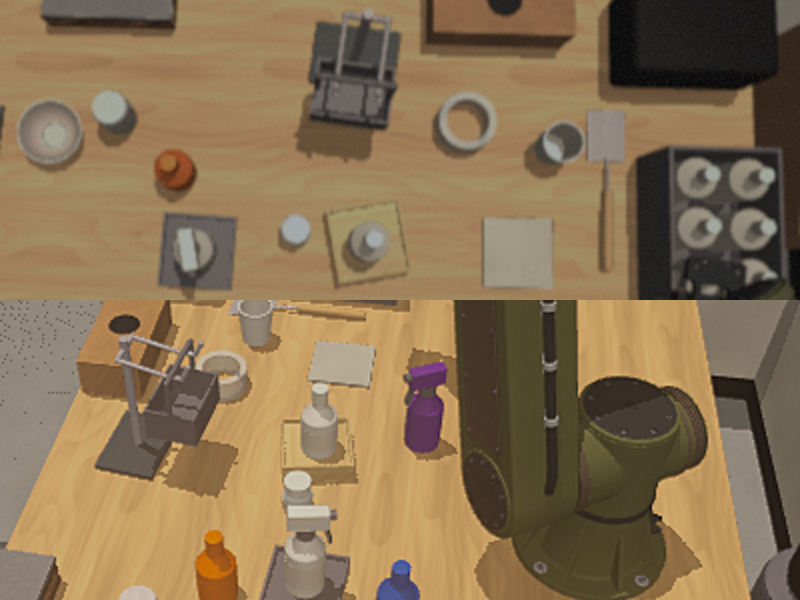

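Both bottles stand in their places, and the caddy bar is on the prongs. The box looks shifted forward in the top view, so I'll check numerically whether it is still swinging or tilted.

play_rows([
  [0, 0, 0],
  [0, 0, 0],
  [0, 0, 0],
  [0, 0, 0],
  [0, 0, 0],
  [0, 0, 0],
  [0, 0, 0],
  [0, 0, 0],
], yaw=[0, 0, 0, 0, 0, 0, 0, 0])

```text
clock: 37.98
eef_pos: [347.6, -472.8, 362.9]
eef_rot: [-3.142, -0.0, 1.456]
wrist_force: [0.1, -0.2, -0.3]
finger_gap: 51.4
finger_force: 0.0
```

```bash
python3 - <<'E'
from geo import *
from cell import eyes
np.set_printoptions(precision=1,suppress=True)
t0,e0=pickle.load(open("f.pkl","rb"))
t1=eyes.camera("top");t2=eyes.camera("top");e1=eyes.camera("side")
roi=lambda c:c["pixels"][130:170,325:385].astype(int)
for a,b in((t0,t1),(t1,t2)): print("diff",np.abs(roi(a)-roi(b)).mean(),np.abs(a["pixels"][205:245,420:455].astype(int)-b["pixels"][205:245,420:455]).mean())
print("side diff",np.abs(e0["pixels"][160:225,240:295].astype(int)-e1["pixels"][160:225,240:295]).mean())
yaw=-.115;R=lambda v:Ro.from_euler("z",yaw).apply(v)
bar=np.array([692,-83,224.])
B={}
for th in(-.5,-.35,-.2,0,.2):
    Q=Ro.from_euler("y",th)  # about bar
    P=[bar+R(Q.apply([sx*45,sy*62,-65])) for sx,sy in((1,1),(1,-1),(-1,1),(-1,-1))]
    print(th,"top",*[proj(t1,p) for p in P],"side",*[proj(e1,p) for p in P])
print("bar ends",proj(t1,bar+R([0,52,0])),proj(t1,bar+R([0,-52,0])))
g=t1["pixels"].mean(2)
for v in range(126,172,1): print(v,g[v,340:376:3].astype(int))
pickle.dump((t1,e1),open("f1.pkl","wb"))
E
```

```text
diff 1.2856944444444445 1.0323809523809524
diff 1.295 1.0588095238095239
side diff 0.48717948717948717
-0.5 top [340.2 119.5] [380.2 125.2] [336.2 147.7] [375.2 153.2] side [244.  171.8] [257.6 148.6] [267.6 185.9] [280.  162.3]
-0.35 top [339.8 122.4] [379.5 128. ] [335.7 151.1] [374.8 156.6] side [246.  174.4] [259.5 151.2] [270.8 186.1] [283.2 162.4]
-0.2 top [339.3 125.5] [378.8 131.1] [335.2 154.3] [374.5 159.9] side [248.4 176.9] [261.8 153.7] [273.9 185.9] [286.2 162.1]
0 top [338.7 130.1] [377.9 135.7] [334.7 158.2] [374.2 163.7] side [252.1 179.9] [265.3 156.5] [277.7 185. ] [289.8 161.2]
0.2 top [338. 135.] [377.  140.5] [334.3 161.3] [374.1 167. ] side [256.2 182.3] [269.2 158.9] [281.  183.4] [293.  159.5]
bar ends [340.8 139.6] [375.5 144.5]
126 [ 71  68  69 112  74  63  51  69  71  71  81  87]
127 [ 71  71  70 112  74  59  54  68  71  68  85  82]
128 [ 83  78  71 111  70  55  54  71  72  72  91  82]
129 [ 88  86  66 113  74  53  52  72  71  73  97  80]
130 [ 77  76  59 119  83  65  60  74  71  71 105  77]
131 [ 60  48  43 124  78  79  80  83  78  69 109  77]
132 [ 52  3
[... 1352 characters left out ...]
 55 84 82 58 62]
158 [48 40 69 75 81 82 81 68 61 63 56 66]
159 [37 32 45 52 68 77 79 78 61 71 68 73]
160 [48 40 36 35 41 53 59 69 58 80 84 86]
161 [63 59 51 42 38 34 37 44 43 66 79 89]
162 [74 70 68 62 57 42 40 37 33 43 52 79]
163 [73 74 73 75 70 64 56 45 40 39 36 79]
164 [ 78  77  76  78  77  75  69  65  60  65  60 105]
165 [ 79  81  80  80  78  79  80  75  74  96  94 115]
166 [ 82  81  79  80  82  80  82  80  78 113 118 120]
167 [ 80  80  79  81  81  78  80  77  79 122 124 121]
168 [ 80  79  79  80  78  79  79  81  79 125 124 124]
169 [ 80  80  80  81  77  79  79  77  78 126 123 124]
170 [ 79  81  81  81  81  80  80  81  79 123 121 122]
171 [ 80  81  81  81  82  81  82  83  80 125 123 122]
```

The caddy is at rest and matches the level prediction (back rim at row 130, front rim at rows 158–163). Handing in.

```bash
python3 -c "
from cell import manip
print(manip.sign_off())"
```

```text
the job is handed in; nothing more can be done
None
```

I handed the job in at about 38 s: the spray bottle stands in the drip tray, the squeeze bottle stands on the riser, and the caddy hangs level and at rest on both prongs; the hand-in gave no verdict.

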